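# Tip the brass spacers out of the twin-bay rocker tray

## Task

The white rocking tray has two bays: brass spacers lie in one, green capacitors in the other. Tip the tray towards the brass side, for example by pressing down its yellow pad, so that all three spacers roll out into the grey catch tray below that end; then bring the tray back level, with every capacitor still in its bay. Do not let a capacitor fall out, and leave the other things on the bench where they stand.

Things in the scene. Friction and masses are not known exactly. Their poses are not given: they have to be found in the camera images.
- stand: blue base plate 150 x 400 mm, fixed to the bench, with two steel uprights (30 mm wide, 121 mm tall, at x = +-62 mm) carrying the white rocking tray, and a fixed grey catch tray under each end of it. Origin: centre of its underside, on the bench. x along the tray's pivot line, away from the robot; y along the tray to its left end; z up
- catch_left (a point): middle of the floor of the fixed grey catch tray under the tray's left (+y) end: open-topped, inside 59 to 191 mm from the stand's origin in y and +-61 mm in x; this point is at y = 124 mm, 10 mm above the bench; walls to 46 mm above the bench, outer end wall to 81 mm
- catch_right (a point): the same for the catch tray under the right (-y) end, at y = -124 mm
- rocker (a joint): tilt of the white tray about its pivot line (parallel to the stand's x axis, 105 mm above the bench). 0 = level, as it starts; positive = the left (+y) end goes down. Stops at +-0.7 rad. The hinge is stiff (0.22 N m, 2 to 4 N at a pad): the tray stays at the angle where it is left. No spring
- tray_pivot (a point): middle of the white tray on its pivot line; turns with the tray (axes like the stand's when level). Tray 104 mm wide (x), 200 mm long (y), split at y = 0 by an upright divider 4 mm thick, 45 mm tall. Both bay floors rise from here by 0.2 rad to the open ends (20 mm above the pivot); side walls to 48 mm. Level, parts lie at the divider; with an end at its lower stop its bay's parts roll out
- pad_left (a point): top of the yellow press pad of the tray's left (+y) end, on the robot's side of the tray: plate 6 mm thick, 44 mm in y, reaching 74 mm out from the tray's side wall. This point: 26 mm in from the free edge, centred in y; from tray_pivot, in tray axes, (-100, 80, 20) mm; turns with the tray
- pad_right (a point): the same on the pad of the tray's right (-y) end: (-100, -80, 20) mm from tray_pivot in tray axes
- brass0: plain brass spacer, 18 mm across, 26 mm long, about 30 g, lying on its side along the divider, free to roll; three lie side by side in one of the bays, left or right. Origin at its centre, x along its axis
- brass1: plain brass spacer, 18 mm across, 26 mm long, about 30 g, lying on its side along the divider, free to roll; three lie side by side in one of the bays, left or right. Origin at its centre, x along its axis
- brass2: plain brass spacer, 18 mm across, 26 mm long, about 30 g, lying on its side along the divider, free to roll; three lie side by side in one of the bays, left or right. Origin at its centre, x along its axis
- cap0: green capacitor with silver top and black band, 18 mm across, 26 mm long, about 14 g, lying like the spacers; three lie in the other bay. Origin at its centre, x along its axis
- cap1: green capacitor with silver top and black band, 18 mm across, 26 mm long, about 14 g, lying like the spacers; three lie in the other bay. Origin at its centre, x along its axis
- cap2: green capacitor with silver top and black band, 18 mm across, 26 mm long, about 14 g, lying like the spacers; three lie in the other bay. Origin at its centre, x along its axis
- flux_bottle: small clear bottle with green label and white cap, 32 mm across, 65 mm tall, upright; origin under its centre
- red_cap: loose red spray-can cap, 44 mm across, 34 mm tall; origin under its centre
- driver: screwdriver with orange handle lying on the bench on the robot's side of the stand; origin under its middle
- spray_can: white spray can with red label, 56 mm across, 190 mm tall; origin under its centre
- thermos: red and steel thermos flask, 76 mm across, 230 mm tall; origin under its centre
- wire_reel: violet reel lying flat, 90 mm across, 30 mm tall; origin under its centre

How it is judged:
On the way:
1. the tray is tipped towards the brass side (more than 0.15 rad) and all three spacers have rolled down into the catch tray on that side (((value of joint rocker above 0.15 rad and y of each of brass0, brass1, brass2 in the frame of stand above 0.057 m and z of each of brass0, brass1, brass2 in the frame of stand below 0.05 m) or (value of joint rocker below -0.15 rad and y of each of brass0, brass1, brass2 in the frame of stand below -0.057 m and z of each of brass0, brass1, brass2 in the frame of stand below 0.05 m))), for 0.1 s.
At the end, for the whole second after the job is handed in: all three brass spacers lie at rest in one catch tray, all three green capacitors at rest in the tray's bay of the opposite side, and the tray is still and level within 0.14 rad (((y of brass0 in the frame of stand between 0.057 and 0.195 m and x of brass0 in the frame of stand between -0.065 and 0.065 m and z of each of brass0, brass1, brass2 in the frame of stand below 0.05 m and y of brass1 in the frame of stand between 0.057 and 0.195 m and x of brass1 in the frame of stand between -0.065 and 0.065 m and y of brass2 in the frame of stand between 0.057 and 0.195 m and x of brass2 in the frame of stand between -0.065 and 0.065 m and y of cap0 in the frame of tray_pivot between -0.105 and -0.004 m and y of cap1 in the frame of tray_pivot between -0.105 and -0.004 m and y of cap2 in the frame of tray_pivot between -0.105 and -0.004 m) or (y of brass0 in the frame of stand between -0.195 and -0.057 m and x of brass0 in the frame of stand between -0.065 and 0.065 m and z of each of brass0, brass1, brass2 in the frame of stand below 0.05 m and y of brass1 in the frame of stand between -0.195 and -0.057 m and x of brass1 in the frame of stand between -0.065 and 0.065 m and y of brass2 in the frame of stand between -0.195 and -0.057 m and x of brass2 in the frame of stand between -0.065 and 0.065 m and y of cap0 in the frame of tray_pivot between 0.004 and 0.105 m and y of cap1 in the frame of tray_pivot between 0.004 and 0.105 m and y of cap2 in the frame of tray_pivot between 0.004 and 0.105 m)) and value of joint rocker between -0.14 and 0.14 rad and z of cap0 in the frame of tray_pivot between 0 and 0.06 m and x of cap0 in the frame of tray_pivot between -0.05 and 0.05 m and z of cap1 in the frame of tray_pivot between 0 and 0.06 m and x of cap1 in the frame of tray_pivot between -0.05 and 0.05 m and z of cap2 in the frame of tray_pivot between 0 and 0.06 m and x of cap2 in the frame of tray_pivot between -0.05 and 0.05 m and linear speed of each of brass0, brass1, brass2, cap0, cap1, cap2 below 0.03 m/s and velocity of joint rocker between -0.05 and 0.05 rad/s); the robot touches nothing.
It fails at once if a capacitor leaves the tray (y of any of cap0, cap1, cap2 in the frame of tray_pivot above 0.11 m or y of any of cap0, cap1, cap2 in the frame of tray_pivot below -0.11 m or z of any of cap0, cap1, cap2 in the frame of tray_pivot below -0.02 m or z of any of cap0, cap1, cap2 in the frame of tray_pivot above 0.09 m).
It fails at once if another thing on the bench is shifted by more than 40 mm (distance of any of flux_bottle, red_cap, driver, spray_can, thermos, wire_reel from where it was at the start of the episode above 0.04 m).
It fails at once if another thing on the bench is knocked over (angle between any of flux_bottle, red_cap, spray_can, thermos, wire_reel's own z axis and vertical above 0.5 rad).
It also fails if it takes over 38 s, if anything falls off the work surface, if the arm or the gripper's body presses on something with over 40 N, if the wrist force passes 120 N, or if a joint passes its speed limit or range.

## Robot

A 6-joint arm with a two-finger parallel gripper is mounted at the origin on the work surface. World frame = base frame: x ahead of the robot, y to its left, z up, the work surface at z = 0. Lengths are in m, angles in rad, forces in N, time in s.
With the tool pointing down it reaches from about 0.3 to 0.825 m from the base axis. Payload 5.4 kg.
Tool frame: the origin (TCP) lies at the very end of the fingers, on their centre line; the grasp point (between the pads) lies 19 mm behind it; z points along the fingers, y is the line along which they close (so a half turn about z gives the same grasp; the last joint's range is limited). The gripper opens to 92 mm and grips with 3 to 60 N. Pads are 20 mm wide; open, the fingers measure 128 mm over their backs; the gripper's body (75 mm by 189 mm) begins 69 mm behind the grasp point.
Start: joints at [-1.548, 0.158, 1.597, -0, 1.386, -0.21], TCP at [0.133, -0.559, 0.215] pointing down, gripper open.
Joint ranges: [-2.91, 2.91], [-0.94, 2.29], [0.18, 2.7], [-1.29, 4.43], [0.17, 2.64], [-3, 3]. Speed limits (rad/s): [2.57, 2.57, 3.14, 3.14, 3.14, 3.14].

## Interface

Orientations are given as a rotation vector (axis times angle).
In Python, from workcell import bot gives the robot as it stands. Calls block until the motion is done:
- bot.goto(position, orientation): joint-space move of the TCP to a pose.
- bot.line_to(position, rot=None, max_speed=0.15): straight line of the TCP; rot=None keeps the orientation; max_speed is the mean speed in m/s.
- bot.set_joints(angles): joint-space move.
- bot.set_gripper(opening, newtons=None): opening from 0.0 (shut) to 1.0 (fully open); newtons is the grip in N (None keeps the last); returns when the fingers have stopped.
- bot.hold(seconds).
- bot.inverse_kinematics(position, orientation): joint angles nearest the present ones, or None.
- bot.read_camera(name): name is "scene" or "top"; returns a dict with "pixels" (480x640x3 uint8, blue, green, red), "fx", "fy", "cx", "cy" (pixels), "k1" (the pictures are not rectified: a ray, as slopes to the right and down, at radius r is drawn at 1 + k1 r^2 times it, then the intrinsics apply), "R" (3x3) and "t" (3): a world point X has camera coordinates R X + t. Camera axes: x right, y down, z forward; pixel columns grow to the right and rows downward; lengths in m; the calibration is good to about 2 mm. A picture is of the moment at which its call begins. There is no depth.
A pose or a line that the arm cannot do raises bot.MotionError and nothing moves.
- bot.job_done(): hands the job in; it is judged then, once.
Readings, each from a call of its own:
- bot.current_clock(): time.
- bot.current_joints(): joint angles.
- bot.current_joint_vel(): joint speeds.
- bot.current_effort(): joint torques, N m.
- bot.current_ee_pos(): TCP position.
- bot.current_tool_rot(): TCP orientation.
- bot.current_contact_force(): force on the tool from outside, world axes, zero at the start.
- bot.current_ft_torque(): the same for the moment, N m.
- bot.current_opening(): opening from 0.0 (shut) to 1.0 (fully open).
- bot.current_grip_force(): force on a finger pad.
Only numpy, scipy, OpenCV 4.12 (cv2) and the standard library are available. Lean on these libraries where they do the work, as an engineer would, in place of code of your own. Each camera call takes 0.05 s, during which the arm holds its last target. There are 200 camera calls.

## Working session

There is one attempt and no reset: what is moved stays moved. The work goes in short steps, each a Python script; the robot and the scene stay as the last script left them, time stands still between calls to the robot, and variables do not carry over. Pictures are saved under pics/ and viewed, at most 10 in all, crops included, and the job is handed in when it is done.

```bash
mkdir -p pics && python3 - <<'E'
from workcell import bot
import cv2,pickle
d={}
for n in("scene","top"):
    c=bot.read_camera(n); d[n]=c; cv2.imwrite(f"pics/{n}0.png",c["pixels"])
    print(n,c["fx"],c["cx"],c["cy"],c["k1"],c["R"],c["t"])
pickle.dump(d,open("cam0.pkl","wb"))
print(bot.current_clock(),bot.current_tool_rot())
E
```

```text
scene 486.7628754458054 329.82485676602744 235.6713448575614 -0.13554462452625624 [[ 0.27111557  0.96242121  0.01554838]
 [ 0.76483467 -0.20559155 -0.61054078]
 [-0.58440078  0.17741906 -0.79183218]] [-0.16499323 -0.37426868  1.75601341]
top 617.2744177218104 318.07091631154816 238.04643573051754 -0.06144551091941041 [[-0.00709911 -0.99993597 -0.00881188]
 [-0.99091546  0.00821801 -0.13423491]
 [ 0.13429873  0.00777888 -0.99091036]] [-0.00916091  0.60693166  1.40200934]
0.1 [-3.11869367e+00 -3.64702857e-01 -1.94693022e-04]
```

View pics/scene0.png

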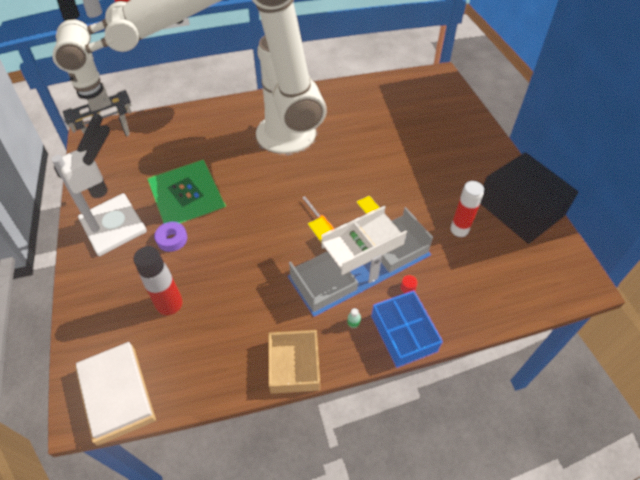

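View pics/top0.png

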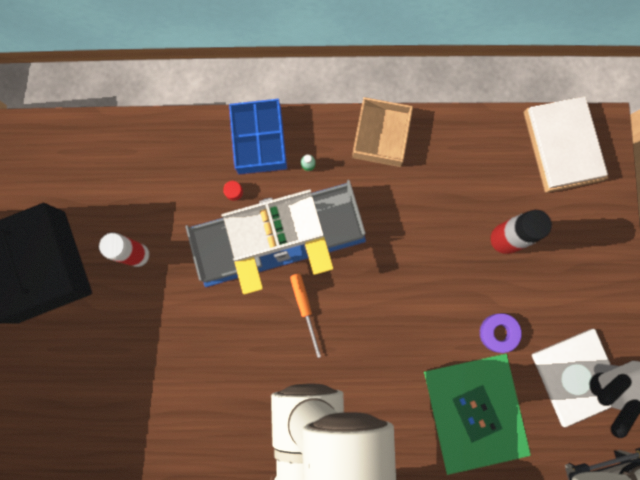

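The brass (263,228 in the top view) is on the image-left side, which is +y, and the capacitors (278,225) are on the right. I'll press the left pad, near (248,277). First I'll enlarge the view for exact points.

```bash
python3 - <<'E'
import cv2
a=cv2.imread("pics/top0.png")[170:310,180:380]; cv2.imwrite("pics/topc.png",cv2.resize(a,None,fx=4,fy=4,interpolation=cv2.INTER_CUBIC))
E
```

```text
(no output)
```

View pics/topc.png

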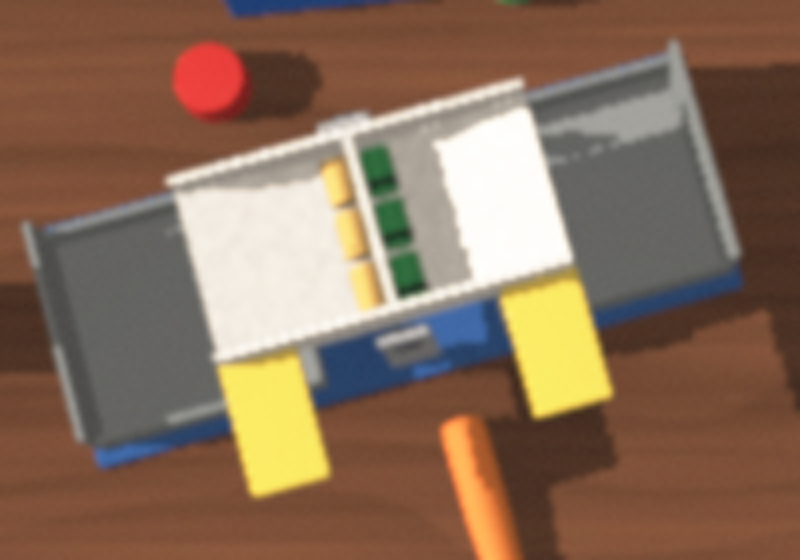

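Top crop: brass spacers at the left of the divider, capacitors at the right. Pad free-edge corners are at crop (252,496), (329,474), (534,418), (611,398) and wall-top corners at (170,180), (523,82), (573,266), (218,358). I'll fit the stand pose to these.

```bash
cat > h.py <<'E'
import numpy as np,pickle,cv2
from scipy.optimize import least_squares
from scipy.spatial.transform import Rotation as Ro
C=pickle.load(open("cam0.pkl","rb"))
def proj(c,X):
    K=np.array([[c["fx"],0,c["cx"]],[0,c["fy"],c["cy"]],[0,0,1.]])
    return cv2.projectPoints(np.asarray(X,float),cv2.Rodrigues(np.array(c["R"]))[0],np.array(c["t"],float),K,np.array([c["k1"],0,0,0.]))[0][:,0]
def world(p,X,tilt=0):  # tray axes point -> world
    P=Ro.from_rotvec([tilt*-1,0,0]).apply(X)+[0,0,.105]   # + tilt lowers +y end
    return Ro.from_rotvec([0,0,p[2]]).apply(P)+[p[0],p[1],0]
E
python3 - <<'E'
from h import *
from workcell import bot
px=np.array([[252,496],[329,474],[534,418],[611,398],[170,180],[523,82],[573,266],[218,358]])/4+[179.6,169.6]
M=np.array([[-126,102,20],[-126,58,20],[-126,-58,20],[-126,-102,20],[52,100,48],[52,-100,48],[-52,-100,48],[-52,100,48]])/1e3
r=least_squares(lambda p:(proj(C["top"],world(p,M))-px).ravel(),[.55,.1,.2])
p=r.x;print("pose",p,r.fun.reshape(-1,2).round(1).tolist())
np.save("pose.npy",p)
print("scene pads",proj(C["scene"],world(p,[[-.1,.08,.02],[-.1,-.08,.02]])))
for t in(0,.35,.7): print(t,world(p,[[-.1,.08,.02],[-.1,-.08,.02],[-.126,.102,.02]],t))
E
```

```text
pose [0.62207574 0.08441438 0.2571038 ] [[-0.1, 0.2], [0.2, 0.4], [0.3, 0.5], [0.5, 0.3], [-0.4, -1.0], [0.2, -0.3], [0.2, -0.7], [-0.8, 0.5]]
scene pads [[366.68314524 203.28041411]
 [317.86823554 224.94026925]]
0 [[ 0.50502024  0.13635676  0.125     ]
 [ 0.54570514 -0.01838412  0.125     ]
 [ 0.47428068  0.15102233  0.125     ]]
0.35 [[ 0.5045097   0.13829854  0.09635563]
 [ 0.54272799 -0.00706082  0.15121928]
 [ 0.4741093   0.15167415  0.08881188]]
0.7 [[0.50652769 0.13062334 0.06875943]
 [0.53764521 0.01227099 0.17183426]
 [0.47710363 0.1402855  0.05458664]]
```

The fit is good to within 1 px, and the projected left pad lands on the yellow pad in the scene view at (367,203). Next I'll retract, swing over with closed fingers leaning away from the tray, and press with force checks.

```bash
cat >> h.py <<'E'
p=np.load("pose.npy")
def rot(b=-.2): return (Ro.from_euler("z",p[2])*Ro.from_euler("y",b)*Ro.from_euler("x",np.pi)).as_rotvec()
def st(x,y,z): return world(p,[[x,y,z-.105]])[0]
E
python3 - <<'E'
from h import *
from workcell import bot
O=rot()
a,b,q=st(-.106,.082,.20),st(-.106,.082,.135),st(-.106,.082,.078)
for X in(a,b,q,st(-.106,-.078,.24)): print(X.round(3),bot.inverse_kinematics(X,O))
bot.line_to([.095,-.40,.32],max_speed=.25)
j=np.array(bot.current_joints()); j[0]=.2; 
bot.set_gripper(0.0)
bot.set_joints(j)
print(bot.current_clock(),bot.current_ee_pos())
bot.goto(a,O); bot.line_to(b)
print(bot.current_clock(),bot.current_ee_pos(),bot.current_contact_force())
c=bot.read_camera("top");s=bot.read_camera("scene")
cv2.imwrite("pics/v1.png",np.hstack([cv2.resize(c["pixels"][150:330,160:400],None,fx=1.66,fy=1.66),cv2.resize(s["pixels"][120:300,260:500],None,fx=1.66,fy=1.66)]))
E
```

```text
[0.499 0.137 0.2  ] [ 1.35880137e-03 -1.50753862e-01  1.94925309e+00  5.50876784e-02
  1.15000069e+00  1.29741443e+00]
[0.499 0.137 0.135] [ 1.35880137e-03 -7.74895997e-02  2.01761167e+00  5.94335909e-02
  1.00860885e+00  1.28822890e+00]
[0.499 0.137 0.078] [1.35880137e-03 1.00291103e-02 2.05911519e+00 6.52609388e-02
 8.79836072e-01 1.27831159e+00]
[ 0.539 -0.018  0.24 ] [-0.32474644 -0.11020136  1.83286771  0.11518738  1.25314257  0.96203173]
4.7083 [0.3620601  0.19516738 0.3191709 ]
6.7083 [0.49921755 0.13688332 0.1357921 ] [1.04856538 0.01430924 0.87099817]
```

View pics/v1.png

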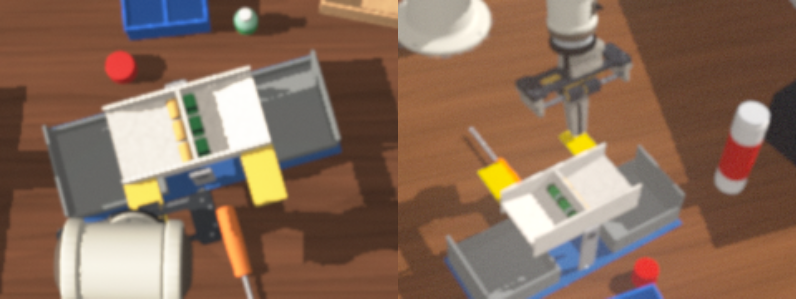

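The closed fingers stand over the left pad (scene crop 578,130), and the gripper body is clear of the right pad and the tray. Now I'll press.

```bash
python3 - <<'E'
from h import *
from workcell import bot
z=.135
while z>.066:
    z-=.006 if z>.09 else .003
    bot.line_to(st(-.106,.082,z),max_speed=.06)
    f=bot.current_contact_force(); print(round(z,3),np.round(f,1),round(bot.current_ee_pos()[2],4))
    if f[2]>14: break
bot.hold(.6)
c=bot.read_camera("top");s=bot.read_camera("scene")
cv2.imwrite("pics/v2.png",np.hstack([cv2.resize(c["pixels"][150:330,160:400],None,fx=1.66,fy=1.66),cv2.resize(s["pixels"][120:300,260:500],None,fx=1.66,fy=1.66)]))
print(bot.current_clock())
E
```

```text
0.129 [0.6 0.1 0.2] 0.129
0.123 [0.3 0.2 0.4] 0.123
0.117 [0.9 0.8 0.8] 0.1166
0.111 [0.5 0.3 1.6] 0.1104
0.105 [-0.5  0.9  0.8] 0.1044
0.099 [-0.3  0.   1. ] 0.0985
0.093 [-0.4  0.8  0.5] 0.0923
0.087 [ 0.5 -0.3 -0.4] 0.0866
0.084 [0.2 0.7 1.5] 0.0839
0.081 [0.9 0.5 1. ] 0.0809
0.078 [-0.1  0.5  1.6] 0.0778
0.075 [0.8 0.1 1.5] 0.0747
0.072 [ 0.5  0.  -0.3] 0.0717
0.069 [0.7 1.1 3.6] 0.0691
0.066 [-7.4  1.2 18.3] 0.0681
11.2583
```

View pics/v2.png

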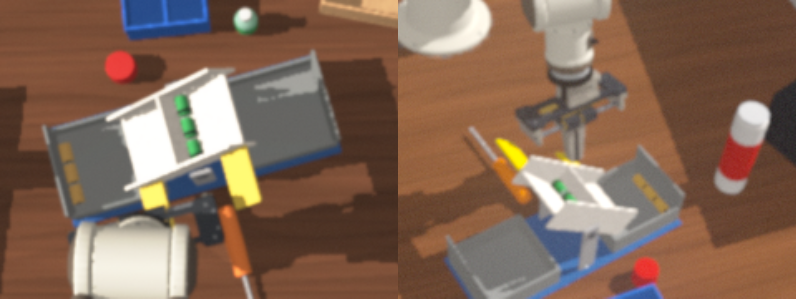

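The tray is at its stop. All three brass spacers lie in the left catch tray (top crop ~70,172), and the three capacitors are still in their bay (~187,125). Next I'll level the tray with the right pad.

```bash
python3 - <<'E'
from h import *
from workcell import bot
bot.line_to(st(-.106,.082,.25),max_speed=.2)
bot.line_to(st(-.106,-.080,.25),max_speed=.2)
bot.line_to(st(-.106,-.080,.19),max_speed=.12)
print(bot.current_clock(),bot.current_contact_force())
bot.line_to(st(-.106,-.080,.145),max_speed=.04)
print(bot.current_contact_force())
bot.line_to(st(-.106,-.080,.127),max_speed=.025)
print(bot.current_contact_force(),bot.current_ee_pos())
bot.line_to(st(-.116,-.080,.25),max_speed=.15)
c=bot.read_camera("top");s=bot.read_camera("scene")
cv2.imwrite("pics/v3.png",np.hstack([cv2.resize(c["pixels"][150:330,160:400],None,fx=1.66,fy=1.66),cv2.resize(s["pixels"][120:300,260:500],None,fx=1.66,fy=1.66)]))
print(bot.current_clock())
E
```

```text
13.9333 [-0.09338186 -0.29838564  0.29210631]
[-17.17588176 -58.16723225  32.96465576]
[-15.96523751 -82.06514741  31.15746322] [ 0.54914293 -0.04660293  0.13943783]
17.15
```

View pics/v3.png

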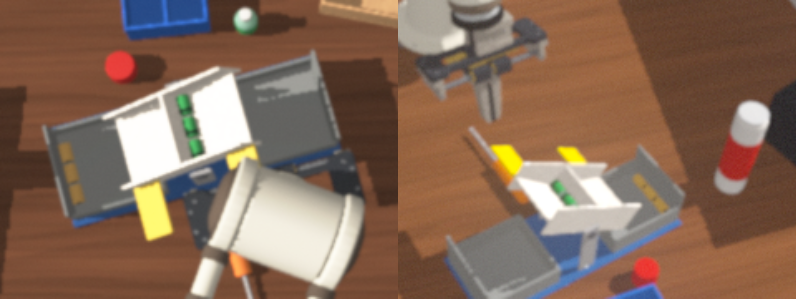

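The forces show that I came down on the outer end face of the raised right pad: when tilted, its y range shrinks to −31..−65 mm. The tray is still tipped, the capacitors are in place (~188,125) and nothing was disturbed. I'll follow the pad's arc instead, with a force limit.

```bash
python3 - <<'E'
from h import *
from workcell import bot
O=rot()
def P(t,up=0): return st(-.104,-.090*np.cos(t)+.02*np.sin(t)+.018,.105+.090*np.sin(t)+.02*np.cos(t)+up)
a=P(.7); bot.line_to([*a[:2],.25],rot=O,max_speed=.2)
bot.line_to(P(.75,.005),max_speed=.1)
print(bot.current_clock(),np.round(bot.current_contact_force(),1))
for t in np.arange(.7,-.001,-.1):
    bot.line_to(P(t,.001),max_speed=.05)
    f=np.array(bot.current_contact_force()); e=np.abs(np.array(bot.current_ee_pos())-P(t,.001)).max(); print(round(t,2),f.round(1),round(e,4))
    if np.linalg.norm(f)>25: break
x=bot.current_ee_pos(); bot.line_to([x[0],x[1],.25],max_speed=.12)
x=st(-.17,-.07,.27); bot.line_to(x,max_speed=.2)
c=bot.read_camera("top");s=bot.read_camera("scene")
cv2.imwrite("pics/v4.png",np.hstack([cv2.resize(c["pixels"][150:330,160:400],None,fx=1.66,fy=1.66),cv2.resize(s["pixels"][120:300,260:500],None,fx=1.66,fy=1.66)]))
print(bot.current_clock())
E
```

```text
18.3083 [ 0.7 -0.4  0.2]
0.7 [ 0.5 -0.7 -0.1] 0.0002
0.6 [0.1 0.8 0.7] 0.0004
0.5 [-1.1  0.5  0.1] 0.0002
0.4 [-0.2 -0.3 -0.1] 0.0003
0.3 [-0.2  0.3 -0.2] 0.0005
0.2 [-0.4  0.4 -0.8] 0.0006
0.1 [ 1.   0.1 -1. ] 0.0006
0.0 [-0.8 -0.7 -0. ] 0.0006
22.7167
```

View pics/v4.png

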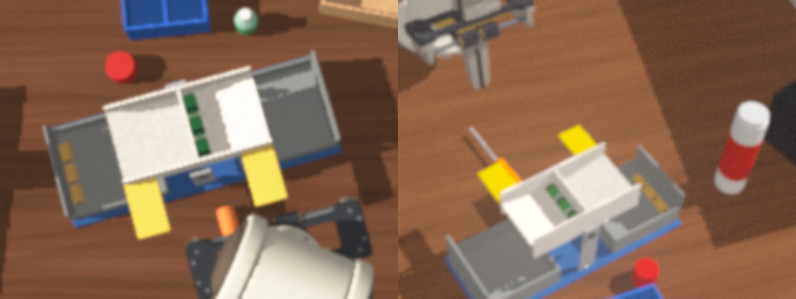

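The tray is level: the pads sit at the same pixels as at the start (265,177 in the top crop; 497,180 in the scene crop). The capacitors lie at the divider (~197,125), the brass is in the left catch tray (~70,172), and the arm is clear.

```bash
python3 - <<'E'
from workcell import bot
bot.hold(.3); print(bot.current_clock(),bot.job_done())
E
```

```text
the job is handed in; nothing more can be done
23.0167 None
```

I handed the job in at 23.0 s: all three brass spacers are in the left catch tray, all three capacitors are in their bay and the tray is back level. My first try at levelling caught the right pad's outer end and pushed the wrist force to about 89 N (limit 120 N); I saw nothing disturbed, but the arm body's own 40 N limit has no reading to check it against.

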